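# Feed a casting through the sprung gate of a holding lane

## Task

Pick up the aluminium casting, set it down flat in the open mouth of the steel lane with its long side along the lane, and let go of it. Then push it along the lane floor through the sprung flap gate and on until it presses firmly against the sprung stop pad at the far end, gently, with about 12 N (well over 6 N, never more than 20 N), and take the gripper out so that the flap swings shut behind the casting and the casting stays resting against the pad. Do not disturb the can, the bearing or the wrench.

Things in the scene. Friction and masses are not known exactly. Their poses are not given: they have to be found in the camera images.
- casting: Loose bare-aluminium casting, about 0.5 kg (varies): rectangular foot 70 (its x) by 54 (its y) by 34 mm high, with a round neck of 36 mm diameter, 34 mm tall, on its middle (68 mm in all). Origin: centre of its underside, z up. Stands upright on the table beyond the lane's mouth; half a turn makes no difference. Grip it by the neck, from above.
- lane: Fixed grey sheet-steel lane, an open-topped channel on the table. Its +x is the pushing direction, z up. Origin: on the table, midway across, at the gate line (plane of the shut flap). Runs from x = -120 mm (open mouth) to +247 mm (end bracket). Floor plate 6 mm thick, inner width 72 mm, side walls 4 mm thick, tops 36 mm above the table; flanges reach y = +-55 mm.
- entry (a point): Point on the lane's floor, midway across, 65 mm before the gate line: a good place for the casting's origin when it is set down. Axes as the lane's. Dry metal of varying friction: sliding the casting along the lane takes about 2 to 7 N, best measured while it slides.
- flap (a joint): Steel flap across the lane at the gate line, 68 mm wide, 4 mm thick, 10 to 41 mm above the table; hinged on the upright post at the lane's +y wall, opens only towards lane +x. Radians: 0 shut, about 1.3 along the side of a passing casting, 1.5 fully open. Its spring gives 0.14 N m shut to 0.32 N m open (2 to 5 N at the free edge).
- post_top (a point): Top of the flap's hinge post, 10 mm diameter, 48 mm above the table, at lane x = 0, y = +45 mm. The flap swings shut only when the casting's rear face is at least 72 mm beyond the gate line (so it is when the casting rests on the pad) and nothing else is in its sweep; lifting the gripper straight up out of the lane frees it.
- stop: End bracket: upright plate 6 mm thick, 50 mm high. Origin: on the table, middle of the plate, at lane x = +250 mm. Towards the gate it carries an adjusting screw, set differently each time and not measured, with a sprung black rubber pad on it, 44 mm wide, 26 mm high, centre 23 mm above the table. Spring 1.5 N per mm from the free position, solid after 17 mm.
- bay (a point): Point on the lane's floor at lane x = 149 mm: the nearest place to the gate where the free pad's face can stand; it may stand up to 28 mm farther along lane +x. The casting's front face meets it there. Once pressed and released, the casting may be pushed back a few mm and rests against the pad.
- can: Bystander: upright grey can, 60 mm diameter, 150 mm high. Origin: centre of its underside.
- bearing: Bystander: steel bearing ring lying flat, 72 mm outer diameter, 18 mm high. Origin: centre of its underside.
- wrench: Bystander: steel wrench lying flat on the table. Origin: in its underside, x along it.
Things that resemble listed ones, but are neither listed nor needed, are in the scene too. Several things look just like the casting: the one meant starts farthest to the robot's left.

How it is judged (in metres and radians):
On the way, in this order (a step that is already met when the one before it is completed fails the run):
1. the casting stands flat in the lane's mouth, before the gate, let go (x of casting in the frame of lane between -0.105 and -0.03 m and y of casting in the frame of lane between -0.015 and 0.015 m and z of casting in the frame of lane below 0.009 m and angle between casting's own z axis and vertical below 0.06 rad and value of joint flap below 0.3 rad and contact force between the fingers and casting below 0.1 N), for 0.1 s.
2. the casting, on the lane floor, holds the flap open as it passes the gate line (x of casting in the frame of lane between -0.015 and 0.08 m and z of casting in the frame of lane below 0.01 m and value of joint flap above 0.6 rad), for 0.1 s.
3. the casting presses on the sprung stop pad with more than 6 N (contact force between casting and stop above 6 N), for 0.2 s.
At the end, for the whole second after the job is handed in: The casting stands flat (tilt below 0.06 rad) on the lane floor beyond the gate (its origin more than 105 mm past the gate line), at rest, its front against the stop pad (contact force above 0.15 N), and the flap is shut behind it (below 0.06 rad) (value of joint flap below 0.06 rad and contact force between casting and stop above 0.15 N and x of casting in the frame of lane above 0.105 m and z of casting in the frame of lane below 0.009 m and angle between casting's own z axis and vertical below 0.06 rad and linear speed of casting below 0.01 m/s); the robot touches nothing.
It fails at once if the casting is pressed on the stop pad with more than 20 N (contact force between casting and stop above 20 N).
It fails at once if the fingers push on the lane, its flap or stop with more than 25 N (contact force between the fingers and lane above 25 N).
It fails at once if the casting is tipped over (angle between casting's own z axis and vertical above 0.6 rad).
It fails at once if the can, the bearing or the wrench is moved by more than 30 mm (distance of any of can, bearing, wrench from where it was at the start of the episode above 0.03 m).
It also fails if it takes over 67 s, if anything falls off the work surface, if the arm or the gripper's body presses on something with over 40 N, if the wrist force passes 120 N, or if a joint passes its speed limit or range.

## Robot

A 6-joint arm with a two-finger parallel gripper is mounted at the origin on the work surface. World frame = base frame: x ahead of the robot, y to its left, z up, the work surface at z = 0. Lengths are in mm, angles in rad, forces in N, time in s.
With the tool pointing down it reaches from about 375 to 975 mm from the base axis. Payload 3.8 kg.
Tool frame: the origin (TCP) lies between the finger pads; the fingertips stand 11 mm ahead of it and the grasp point (between the pads) lies 8 mm behind it; z points along the fingers, y is the line along which they close (so a half turn about z gives the same grasp; the last joint's range is limited). The gripper opens to 88 mm and grips with 3 to 60 N. Pads are 18 mm wide; open, the fingers measure 123 mm over their backs; the gripper's body (75 mm by 187 mm) begins 45 mm behind the grasp point.
Start: joints at [-1.161, 0.264, 1.604, -0, 1.274, -0.037], TCP at [291.649, -608.735, 249.706] pointing down, gripper open.
Joint ranges: [-2.63, 2.63], [-0.94, 2.18], [0.31, 2.57], [-1.31, 4.45], [0, 2.66], [-2.55, 2.55]. Speed limits (rad/s): [2.57, 2.57, 3.14, 3.14, 3.14, 3.14].

## Interface

Orientations are given as a unit quaternion [w, x, y, z].
In Python, from workcell import robot, viewer gives the robot as it stands. The module is installed in compiled form; this text tells all that it offers.
- The arm moves only by the tool apply_moves, never from a script. Its argument "commands" is a list of rows, each an object of numbers: "rx", "ry", "rz": the turn, a rotation vector about the tool's x, y, z scaled (see below); "dx", "dy", "dz": the shift along the tool's x, y, z scaled (see below); "claw": the opening, from 0 (shut) to 1 (fully open). In form: [{"rx": .., "ry": .., "rz": .., "dx": .., "dy": .., "dz": .., "claw": ..}, ...]. A call has 1 to 20 rows; each row is the pose to reach, as a shift and turn from the pose commanded when the call began, along the tool's axes at that moment; what a row does not reach only later rows make up. The controller multiplies each number of a shift by 0.25 m and each number of a turn by 90 degrees. A row lasts 1/10 s, in which the tool goes at most 50 mm and 8.59 degrees, less where a joint would pass 70% of its speed; a pose out of reach is approached as far as the arm can. A call with a number of a shift or a turn outside -1 to 1 is refused whole. A call with a gripper value outside its range is refused whole. The fingers move at their own pace and stop on an object; "grip_force" is the grip in N (left out, the last holds). Time passes only in rows, so rows that repeat a pose let the fingers close. It gives the time, the measured TCP pose, the force, the opening and the grip force at its end, in the units of the state.
- robot.sense(): the state, without advancing time (a new reading comes with each control period).
- viewer.snapshot(name): name is "scene" or "top"; returns the picture (384x512x3 uint8, red, green, blue); there is no depth.
- viewer.calibration(name): a dict with "fx", "fy", "cx", "cy" (pixels), "R" (3x3) and "t" (3): a world point X has camera coordinates R X + t. Camera axes: x right, y down, z forward; pixel columns grow to the right and rows downward; lengths in mm; the calibration is good to about 2 mm. A picture is of the moment at which its call begins. calibration takes no time and is no camera call.
- robot.finish_job(): hands the job in; it is judged then, once.
The state is a dict: "time": time; "q": joint angles; "joint_vel": joint speeds; "joint_torque": joint torques, N m; "tcp_pos": TCP position; "ee_rot": TCP orientation; "force": force on the tool from outside, world axes, zero at the start; "ft_torque": the same for the moment, N m; "gripper_width": opening from 0.0 (shut) to 1.0 (fully open); "finger_force": force on a finger pad.
Only numpy, scipy, OpenCV 4.12 (cv2) and the standard library are available. Lean on these libraries where they do the work, as an engineer would, in place of code of your own. Each camera call takes 0.05 s, during which the arm holds its last target. There are 200 camera calls.

## Working session

There is one attempt and no reset: what is moved stays moved. The work goes in short steps, Python scripts to look and compute and a tool call to move; the robot and the scene stay as the last step left them, time stands still between calls to the robot, and variables do not carry over. Pictures are saved under pics/ and viewed, at most 10 in all, crops included, and the job is handed in when it is done.

Besides the shell and the picture viewer there is one more tool, called after ">>>" by a JSON object that holds its "op" and its "data", one argument or row to a line. apply_moves: Moves the arm, as the interface text tells. Shifts and turns lie within -1 to 1; 1 stands for 0.25 m of shift or 90 degrees of turn. Its arguments: {"type":"object","properties":{"commands":{"type":"array"},"grip_force":{"type":"number"}},"required":["commands"]}

```bash
mkdir -p pics; cat > h.py <<'E'
import numpy as np, cv2
from workcell import robot, viewer
def snap(n,f,crop=None,s=1):
    im=viewer.snapshot(n)[:,:,::-1]
    cv2.imwrite('pics/raw_'+f,im)
    if crop: x0,y0,x1,y1=crop; im=im[y0:y1,x0:x1]
    cv2.imwrite('pics/'+f,cv2.resize(im,None,fx=s,fy=s,interpolation=cv2.INTER_CUBIC))
def ray(n,u,v,z):
    c=viewer.calibration(n);R=np.array(c['R']);t=np.array(c['t'])
    d=R.T@np.array([(u-c['cx'])/c['fx'],(v-c['cy'])/c['fy'],1]);o=-R.T@t
    return o+d*(z-o[2])/d[2]
def proj(n,X):
    c=viewer.calibration(n);p=np.array(c['R'])@np.array(X)+np.array(c['t'])
    return np.array([c['fx']*p[0]/p[2]+c['cx'],c['fy']*p[1]/p[2]+c['cy']])
E
python3 - <<'E'
from h import *
snap('top','t1.png',None,1.5);snap('scene','s1.png',None,1.5)
for n in('top','scene'):
    c=viewer.calibration(n);print(n,c['fx'],-np.array(c['R']).T@np.array(c['t']))
    print([ray(n,u,v,0)[:2].round() for u,v in((0,0),(511,0),(0,383),(511,383))])
s=robot.sense();print(s['time'],s['tcp_pos'],s['ee_rot'],s['force'],s['gripper_width'])
E
```

```text
top 389.06826127929963 [ 498.88769561  -87.41235603 1126.51012714]
[array([1173.,  726.]), array([1194., -824.]), array([ 44., 638.]), array([  83., -788.])]
scene 410.26686338680827 [895.23947825 497.91783003 947.89713385]
[array([ 1054., -1526.]), array([-883., -483.]), array([1289.,   78.]), array([328., 596.])]
0.1 [ 291.38602668 -608.18882632  248.54019593] [-9.78189425e-04  9.75152741e-01  2.21531356e-01 -1.84271567e-04] [-0.82869535 -0.0277538   0.65456061] 0.999377078794815
```

View pics/t1.png

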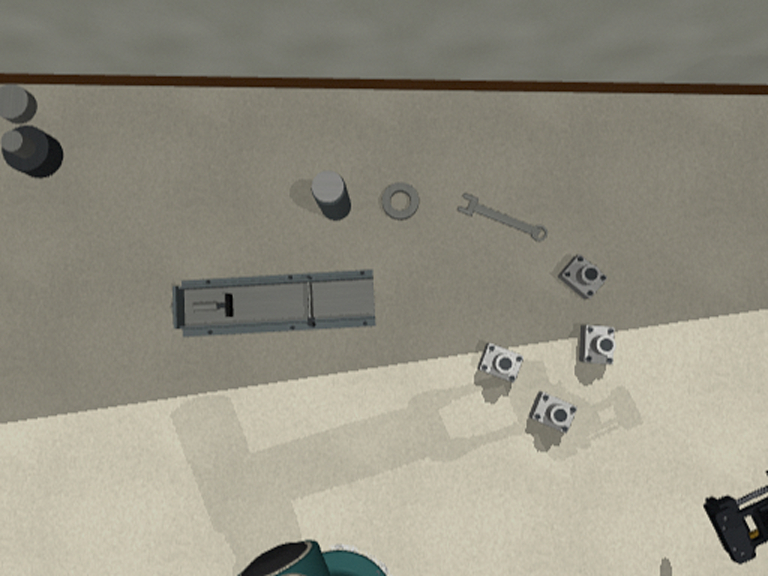

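View pics/s1.png

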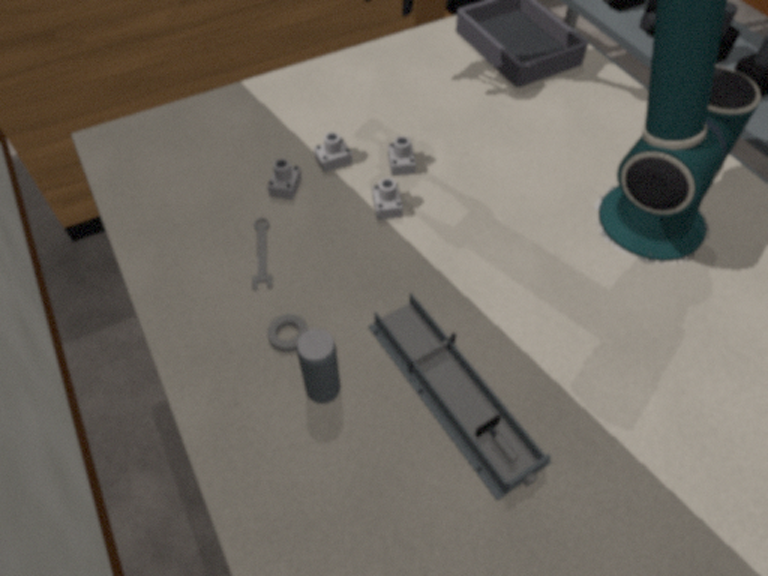

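The top view shows four castings, at display pixels (500,362), (553,413), (598,345) and (584,276). Robot's left is image left, so the one I want is at (500,362). The lane mouth is at (375,298), the gate at (310,302), the pad at (229,305) and the end bracket at (180,307). I'll check the choice with a close crop.

```bash
python3 - <<'E'
import cv2
im=cv2.imread('pics/raw_t1.png')
a=cv2.resize(im[215:265,305:365],None,fx=7,fy=7,interpolation=cv2.INTER_CUBIC)
b=cv2.resize(im[170:230,108:258],None,fx=5,fy=5,interpolation=cv2.INTER_CUBIC)
import numpy as np
o=np.zeros((600,760,3),np.uint8);
a=cv2.resize(im[220:260,310:360],None,fx=7,fy=7,interpolation=cv2.INTER_CUBIC)
o[:280,:350]=a;o[300:600,:750]=b
cv2.imwrite('pics/c1.png',o)
E
```

```text
(no output)
```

View pics/c1.png

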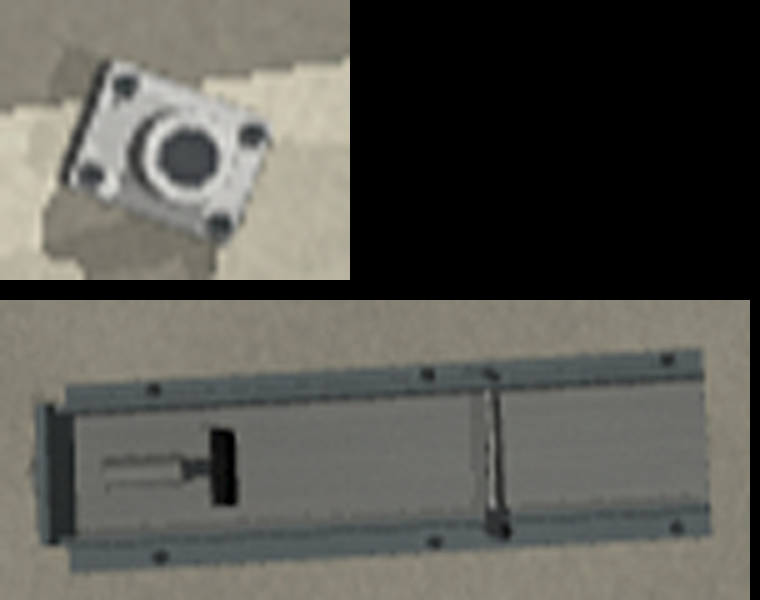

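The crop shows the leftmost casting with its neck top at crop (188,157). The lane's flange corners are at (702,350), (709,536), (67,386) and (72,572), the post top is at (497,524), and the pad's front face is near (237,468).

```bash
python3 - <<'E'
from h import *
def A(u,v,z):return ray('top',(u+.5)/7-.5+310,(v+.5)/7-.5+220,z)
def B(u,v,z):return ray('top',(u+.5)/5-.5+108,(v-300+.5)/5-.5+170,z)
neck=A(188,157,68);bolts=np.array([A(*p,34) for p in((125,84),(252,134),(219,222),(91,174))])
print('neck',neck.round(1),'foot',bolts.mean(0).round(1))
e=bolts[1]-bolts[0];f=bolts[2]-bolts[3];print('long',np.linalg.norm(e),np.degrees(np.arctan2(*(e+f)[1::-1])), 'short',np.linalg.norm(bolts[3]-bolts[0]))
for z in(2,36):
  c=[B(*p,z) for p in((702,350),(709,536),(67,386),(72,572))]
  m=(c[0]+c[1])/2;l=(c[2]+c[3])/2;d=l-m
  print(z,'width',np.linalg.norm(c[0]-c[1]),np.linalg.norm(c[2]-c[3]),'mouth',m.round(1),'end',l.round(1),np.linalg.norm(d),'yaw',np.degrees(np.arctan2(d[1],d[0])))
print('post',B(497,524,48),'padface',B(237,468,30))
yaw=np.arctan2(d[1],d[0]);print('bracket top',B(58,405,50),B(58,543,50))
E
```

```text
neck [ 462.4 -291.5   68. ] foot [ 462.5 -291.6   34. ]
long 53.81505402222083 -109.79682549789491 short 38.26114206850977
2 width 108.2079496382077 108.45082629453806 mouth [580.8 -50.1   2. ] end [552.1 319.3   2. ] 370.50793688104545 yaw 94.4375481261073
36 width 104.93624029660852 105.17177348299938 mouth [578.3 -51.3  36. ] end [550.5 307.   36. ] 359.3054856537249 yaw 94.4375481261073
post [529.74628996  62.99611538  48.        ] padface [558.79851394 214.08464563  30.        ]
bracket top [590.8201681 310.4427531  50.       ] [513.94214271 306.49247498  50.        ]
```

>>> {"op": "apply_moves", "data": {
  "commands": [
    {"dx":0.1,"dy":-0.07,"rz":-0.05},
    {"dx":0.22,"dy":-0.16,"rz":-0.12},
    {"dx":0.35,"dy":-0.25,"rz":-0.19},
    {"dx":0.48,"dy":-0.35,"rz":-0.26},
    {"dx":0.61,"dy":-0.44,"rz":-0.33},
    {"dx":0.74,"dy":-0.54,"rz":-0.4},
    {"dx":0.86,"dy":-0.62,"rz":-0.46},
    {"dx":0.96,"dy":-0.7,"rz":-0.496,"claw":1},
    {"dx":0.96,"dy":-0.7,"rz":-0.496,"claw":1},
    {"dx":0.96,"dy":-0.7,"rz":-0.496,"claw":1}
  ]
}}

```text
$.commands[0]: bad value
```

```bash
cat >> h.py <<'E'
def go(target,yaw=None,cur=None):
    "scaled shift/turn from cur (measured pose) to target xyz (mm), tool-x yaw in deg"
    from scipy.spatial.transform import Rotation as Ro
    s=robot.sense();q=s['ee_rot'];R=Ro.from_quat([q[1],q[2],q[3],q[0]])
    x=R.as_matrix()[:,0];cy=np.degrees(np.arctan2(x[1],x[0]))
    p=np.array(s['tcp_pos'])
    out=R.inv().apply(np.array(target)-p)/250
    print('t',round(s['time'],2),'tcp',p.round(1),'yaw',round(cy,2),'z-axis',R.as_matrix()[:,2].round(3),'F',np.round(s['force'],1),'w',round(s['gripper_width'],3))
    print('d',out.round(4),'mm',(out*250).round(1),'rz',None if yaw is None else round(-(yaw-cy)/90,4))
E
python3 -c "
from h import *
go([462.4,-291.5,50],70.2)"
```

```text
t 0.1 tcp [ 291.4 -608.2  248.5] yaw 25.6 z-axis [-0.001  0.002 -1.   ] F [-0.8 -0.   0.7] w 0.999
d [ 1.1642 -0.8453  0.7959] mm [ 291.  -211.3  199. ] rz -0.4956
```

>>> {"op": "apply_moves", "data": {
  "commands": [
    {"rx":0,"ry":0,"dz":0,"claw":1,"dx":0.1,"dy":-0.07,"rz":-0.05},
    {"rx":0,"ry":0,"dz":0,"claw":1,"dx":0.22,"dy":-0.16,"rz":-0.12},
    {"rx":0,"ry":0,"dz":0,"claw":1,"dx":0.35,"dy":-0.25,"rz":-0.19},
    {"rx":0,"ry":0,"dz":0,"claw":1,"dx":0.48,"dy":-0.35,"rz":-0.26},
    {"rx":0,"ry":0,"dz":0,"claw":1,"dx":0.61,"dy":-0.44,"rz":-0.33},
    {"rx":0,"ry":0,"dz":0,"claw":1,"dx":0.74,"dy":-0.54,"rz":-0.4},
    {"rx":0,"ry":0,"dz":0,"claw":1,"dx":0.86,"dy":-0.62,"rz":-0.46},
    {"rx":0,"ry":0,"dz":0,"claw":1,"dx":0.96,"dy":-0.7,"rz":-0.496},
    {"rx":0,"ry":0,"dz":0,"claw":1,"dx":0.96,"dy":-0.7,"rz":-0.496},
    {"rx":0,"ry":0,"dz":0,"claw":1,"dx":0.96,"dy":-0.7,"rz":-0.496}
  ]
}}

```text
time: 1.1
tcp_pos: [432.5, -346.7, 249.4]
ee_rot: [-0.0, 0.818, 0.576, -0.0]
force: [-0.8, -0.5, 0.6]
gripper_width: 1.0
finger_force: 0.0
```

```bash
python3 -c "
from h import *
go([462.4,-291.5,50],70.2)"
```

```text
t 1.1 tcp [ 432.5 -346.7  249.4] yaw 70.31 z-axis [-0.001 -0.    -1.   ] F [-0.8 -0.5  0.6] w 1.0
d [0.2483 0.0386 0.7975] mm [ 62.1   9.6 199.4] rz 0.0012
```

>>> {"op": "apply_moves", "data": {
  "commands": [
    {"rx":0,"ry":0,"rz":0,"dx":0.08,"dy":0.01,"dz":0.1,"claw":1},
    {"rx":0,"ry":0,"rz":0,"dx":0.18,"dy":0.03,"dz":0.25,"claw":1},
    {"rx":0,"ry":0,"rz":0,"dx":0.248,"dy":0.039,"dz":0.4,"claw":1},
    {"rx":0,"ry":0,"rz":0,"dx":0.248,"dy":0.039,"dz":0.52,"claw":1},
    {"rx":0,"ry":0,"rz":0,"dx":0.248,"dy":0.039,"dz":0.6,"claw":1},
    {"rx":0,"ry":0,"rz":0,"dx":0.248,"dy":0.039,"dz":0.66,"claw":1},
    {"rx":0,"ry":0,"rz":0,"dx":0.248,"dy":0.039,"dz":0.72,"claw":1},
    {"rx":0,"ry":0,"rz":0,"dx":0.248,"dy":0.039,"dz":0.77,"claw":1},
    {"rx":0,"ry":0,"rz":0,"dx":0.248,"dy":0.039,"dz":0.795,"claw":1},
    {"rx":0,"ry":0,"rz":0,"dx":0.248,"dy":0.039,"dz":0.795,"claw":1},
    {"rx":0,"ry":0,"rz":0,"dx":0.248,"dy":0.039,"dz":0.795,"claw":1}
  ]
}}

```text
time: 2.2
tcp_pos: [463.0, -292.5, 51.5]
ee_rot: [0.0, 0.818, 0.575, 0.0]
force: [-0.2, 0.0, 0.7]
gripper_width: 1.002
finger_force: 0.0
```

```bash
python3 -c "
from h import *
go([462.4,-291.5,50],70.2)
snap('scene','s2.png',(160,70,310,180),5)"
```

```text
t 2.2 tcp [ 463.  -292.5   51.5] yaw 70.23 z-axis [ 0.001 -0.001 -1.   ] F [-0.2  0.   0.7] w 1.002
d [ 0.003  -0.0038  0.006 ] mm [ 0.8 -1.   1.5] rz 0.0004
```

View pics/s2.png

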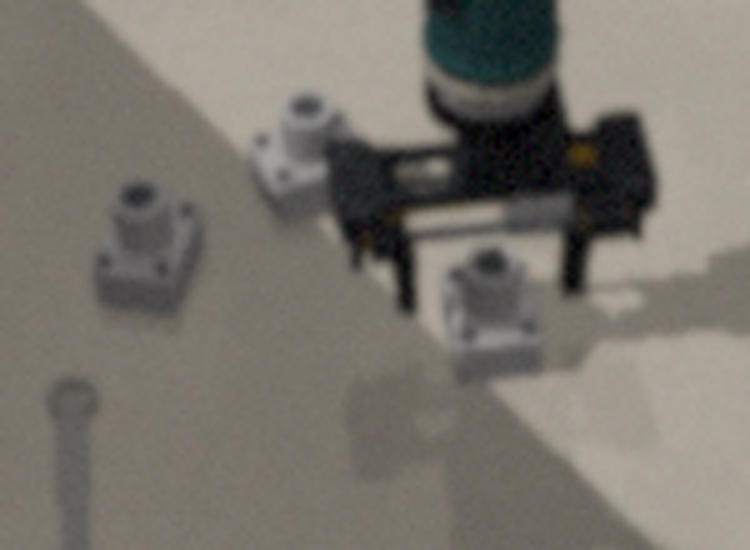

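The fingertips at (405,305) and (575,290) straddle the neck at (490,285), so I'll close on it.

>>> {"op": "apply_moves", "data": {
  "commands": [
    {"rx":0,"ry":0,"rz":0,"dx":0,"dy":0,"dz":0,"claw":0.6},
    {"rx":0,"ry":0,"rz":0,"dx":0,"dy":0,"dz":0,"claw":0.2},
    {"rx":0,"ry":0,"rz":0,"dx":0,"dy":0,"dz":0,"claw":0.2},
    {"rx":0,"ry":0,"rz":0,"dx":0,"dy":0,"dz":0,"claw":0.2},
    {"rx":0,"ry":0,"rz":0,"dx":0,"dy":0,"dz":0,"claw":0.2},
    {"rx":0,"ry":0,"rz":0,"dx":0,"dy":0,"dz":0,"claw":0.2},
    {"rx":0,"ry":0,"rz":0,"dx":0,"dy":0,"dz":0,"claw":0.2},
    {"rx":0,"ry":0,"rz":0,"dx":0,"dy":0,"dz":0,"claw":0.2},
    {"rx":0,"ry":0,"rz":0,"dx":0,"dy":0,"dz":0,"claw":0.2},
    {"rx":0,"ry":0,"rz":0,"dx":0,"dy":0,"dz":0,"claw":0.2}
  ],
  "grip_force": 30
}}

```text
time: 3.25
tcp_pos: [462.3, -292.0, 50.9]
ee_rot: [-0.0, 0.818, 0.575, -0.0]
force: [-2.1, 0.4, 2.2]
gripper_width: 0.399
finger_force: 30.0
```

```bash
python3 -c "
from h import *
go([577.5,3.2,140],94.4)"
```

```text
t 3.25 tcp [ 462.3 -292.    50.9] yaw 70.24 z-axis [-0.001  0.    -1.   ] F [-2.1  0.4  2.2] w 0.399
d [ 1.2672  0.0342 -0.3562] mm [316.8   8.5 -89. ] rz -0.2684
```

>>> {"op": "apply_moves", "data": {
  "commands": [
    {"rx":0,"ry":0,"rz":0,"dx":0,"dy":0,"dz":-0.05,"claw":0.2},
    {"rx":0,"ry":0,"rz":0,"dx":0,"dy":0,"dz":-0.14,"claw":0.2},
    {"rx":0,"ry":0,"rz":0,"dx":0.02,"dy":0,"dz":-0.24,"claw":0.2},
    {"rx":0,"ry":0,"rz":-0.02,"dx":0.08,"dy":0,"dz":-0.32,"claw":0.2},
    {"rx":0,"ry":0,"rz":-0.04,"dx":0.18,"dy":0.01,"dz":-0.36,"claw":0.2},
    {"rx":0,"ry":0,"rz":-0.08,"dx":0.3,"dy":0.01,"dz":-0.36,"claw":0.2},
    {"rx":0,"ry":0,"rz":-0.12,"dx":0.43,"dy":0.015,"dz":-0.36,"claw":0.2},
    {"rx":0,"ry":0,"rz":-0.16,"dx":0.56,"dy":0.02,"dz":-0.36,"claw":0.2},
    {"rx":0,"ry":0,"rz":-0.2,"dx":0.69,"dy":0.025,"dz":-0.36,"claw":0.2},
    {"rx":0,"ry":0,"rz":-0.24,"dx":0.82,"dy":0.03,"dz":-0.36,"claw":0.2},
    {"rx":0,"ry":0,"rz":-0.26,"dx":0.93,"dy":0.03,"dz":-0.36,"claw":0.2},
    {"rx":0,"ry":0,"rz":-0.268,"dx":1.0,"dy":0.034,"dz":-0.36,"claw":0.2},
    {"rx":0,"ry":0,"rz":-0.268,"dx":1.0,"dy":0.034,"dz":-0.36,"claw":0.2},
    {"rx":0,"ry":0,"rz":-0.268,"dx":1.0,"dy":0.034,"dz":-0.36,"claw":0.2}
  ]
}}

```text
time: 4.65
tcp_pos: [554.7, -59.5, 140.6]
ee_rot: [-0.0, 0.679, 0.734, -0.0]
force: [0.0, -0.3, -5.8]
gripper_width: 0.398
finger_force: 30.0
```

```bash
python3 -c "
from h import *
go([577.5,3.2,80],94.4)"
```

```text
t 4.65 tcp [554.7 -59.5 140.6] yaw 94.42 z-axis [-0.001 -0.    -1.   ] F [ 0.  -0.3 -5.8] w 0.398
d [0.243  0.1107 0.2423] mm [60.8 27.7 60.6] rz 0.0002
```

>>> {"op": "apply_moves", "data": {
  "commands": [
    {"rx":0,"ry":0,"rz":0,"dx":0.06,"dy":0.03,"dz":0.02,"claw":0.2},
    {"rx":0,"ry":0,"rz":0,"dx":0.13,"dy":0.06,"dz":0.06,"claw":0.2},
    {"rx":0,"ry":0,"rz":0,"dx":0.2,"dy":0.09,"dz":0.11,"claw":0.2},
    {"rx":0,"ry":0,"rz":0,"dx":0.243,"dy":0.11,"dz":0.15,"claw":0.2},
    {"rx":0,"ry":0,"rz":0,"dx":0.243,"dy":0.11,"dz":0.162,"claw":0.2},
    {"rx":0,"ry":0,"rz":0,"dx":0.243,"dy":0.11,"dz":0.162,"claw":0.2},
    {"rx":0,"ry":0,"rz":0,"dx":0.243,"dy":0.11,"dz":0.162,"claw":0.2}
  ]
}}

```text
time: 5.35
tcp_pos: [577.9, 2.2, 100.7]
ee_rot: [0.0, 0.68, 0.733, -0.0]
force: [-0.3, -0.0, -5.8]
gripper_width: 0.402
finger_force: 30.0
```

```bash
python3 -c "
from h import *
go([577.5,3.2,57],94.4)
snap('scene','s3.png',(200,170,380,330),3.7)
k=lambda X:((proj('scene',X)-[200,170]+.5)*3.7-.5).round()
d=np.array([-.0767,.997,0]);l=np.array([-.997,-.0767,0]);o=np.array([572.5,68,0])
for x,y,z,n in((-120,36,36,'mouth+y walltop'),(-120,-36,36,'mouth-y'),(0,45,48,'post'),(250,40,50,'br+'),(250,-40,50,'br-'),(-30,-34,40,'')):print(n,k(o+d*x+l*y+np.array([0,0,z])))
"
```

```text
t 5.35 tcp [577.9   2.2 100.7] yaw 94.33 z-axis [ 0. -0. -1.] F [-0.3 -0.  -5.8] w 0.402
d [ 0.0043 -0.0014  0.1746] mm [ 1.1 -0.4 43.7] rz -0.0008
mouth+y walltop [268.  92.]
mouth-y [186. 135.]
post [376. 194.]
br+ [613. 489.]
br- [511. 560.]
 [257. 222.]
```

View pics/s3.png

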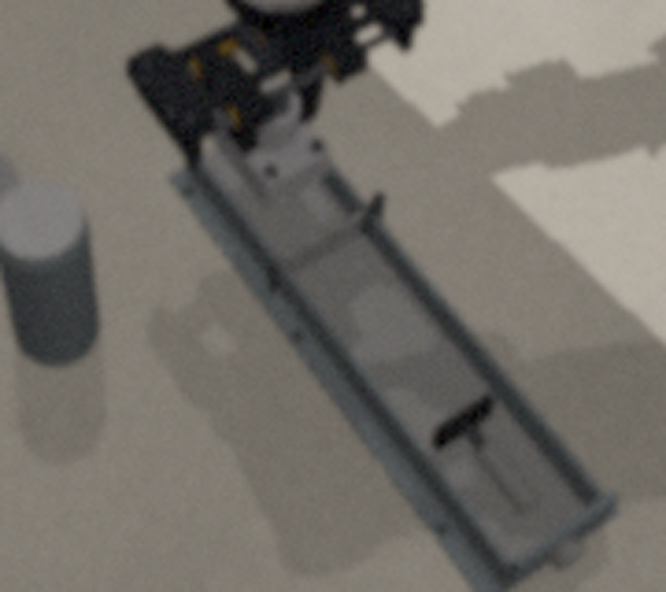

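The post top at (376,198) matches the predicted (376,194), and the casting's front at (290,170) lies between the walls. I'll lower it now.

>>> {"op": "apply_moves", "data": {
  "commands": [
    {"rx":0,"ry":0,"rz":0,"dx":0.002,"dy":0,"dz":0.03,"claw":0.2},
    {"rx":0,"ry":0,"rz":0,"dx":0.004,"dy":0,"dz":0.07,"claw":0.2},
    {"rx":0,"ry":0,"rz":0,"dx":0.004,"dy":0,"dz":0.11,"claw":0.2},
    {"rx":0,"ry":0,"rz":0,"dx":0.004,"dy":0,"dz":0.14,"claw":0.2},
    {"rx":0,"ry":0,"rz":0,"dx":0.004,"dy":0,"dz":0.155,"claw":0.2},
    {"rx":0,"ry":0,"rz":0,"dx":0.004,"dy":0,"dz":0.164,"claw":0.2},
    {"rx":0,"ry":0,"rz":0,"dx":0.004,"dy":0,"dz":0.17,"claw":0.2},
    {"rx":0,"ry":0,"rz":0,"dx":0.004,"dy":0,"dz":0.172,"claw":0.2},
    {"rx":0,"ry":0,"rz":0,"dx":0.004,"dy":0,"dz":0.172,"claw":0.2}
  ]
}}

```text
time: 6.3
tcp_pos: [578.2, 3.9, 57.8]
ee_rot: [0.0, 0.68, 0.734, 0.0]
force: [0.1, 0.3, -4.9]
gripper_width: 0.397
finger_force: 30.0
```

>>> {"op": "apply_moves", "data": {
  "commands": [
    {"rx":0,"ry":0,"rz":0,"dx":0,"dy":0,"dz":0.003,"claw":0.2},
    {"rx":0,"ry":0,"rz":0,"dx":0,"dy":0,"dz":0.005,"claw":0.2},
    {"rx":0,"ry":0,"rz":0,"dx":0,"dy":0,"dz":0.005,"claw":0.2}
  ]
}}

```text
time: 6.6
tcp_pos: [578.4, 3.9, 57.0]
ee_rot: [0.0, 0.68, 0.733, 0.0]
force: [-2.2, 0.0, -0.8]
gripper_width: 0.401
finger_force: 30.0
```

>>> {"op": "apply_moves", "data": {
  "commands": [
    {"rx":0,"ry":0,"rz":0,"dx":0,"dy":0,"dz":0,"claw":0.5},
    {"rx":0,"ry":0,"rz":0,"dx":0,"dy":0,"dz":0,"claw":0.7},
    {"rx":0,"ry":0,"rz":0,"dx":0,"dy":0,"dz":0,"claw":0.7},
    {"rx":0,"ry":0,"rz":0,"dx":0,"dy":0,"dz":0,"claw":0.7},
    {"rx":0,"ry":0,"rz":0,"dx":0,"dy":0,"dz":0,"claw":0.7},
    {"rx":0,"ry":0,"rz":0,"dx":0,"dy":0,"dz":-0.06,"claw":0.7},
    {"rx":0,"ry":0,"rz":0,"dx":0,"dy":0,"dz":-0.16,"claw":0.7},
    {"rx":0,"ry":0,"rz":0,"dx":0,"dy":0,"dz":-0.28,"claw":0.7},
    {"rx":0,"ry":0,"rz":0,"dx":-0.05,"dy":0,"dz":-0.36,"claw":0.3},
    {"rx":0,"ry":0,"rz":0,"dx":-0.15,"dy":0,"dz":-0.36,"claw":0},
    {"rx":0,"ry":0,"rz":0,"dx":-0.25,"dy":0,"dz":-0.36,"claw":0},
    {"rx":0,"ry":0,"rz":0,"dx":-0.32,"dy":0,"dz":-0.36,"claw":0},
    {"rx":0,"ry":0,"rz":0,"dx":-0.32,"dy":0,"dz":-0.36,"claw":0},
    {"rx":0,"ry":0,"rz":0,"dx":-0.32,"dy":0,"dz":-0.36,"claw":0},
    {"rx":0,"ry":0,"rz":0,"dx":-0.32,"dy":0,"dz":-0.36,"claw":0}
  ],
  "grip_force": 10
}}

```text
time: 8.1
tcp_pos: [583.7, -75.1, 146.0]
ee_rot: [-0.0, 0.68, 0.734, -0.0]
force: [-0.2, 0.2, -0.3]
gripper_width: 0.086
finger_force: 0.0
```

```bash
python3 -c "
from h import *
go([572.5+.0767*129,68-.997*129,28],94.4)
snap('scene','s4.png',(200,150,380,310),3.7)
k=lambda X:((proj('scene',X)-[200,150]+.5)*3.7-.5).round()
d=np.array([-.0767,.997,0]);l=np.array([-.997,-.0767,0]);o=np.array([572.5,68,0])
for x,y,z in((-65,0,74),(-100,-27,40),(-100,27,40),(-30,-27,40),(-30,27,40),(0,45,48)):print(x,y,k(o+d*x+l*y+np.array([0,0,z])))
"
```

```text
t 8.1 tcp [583.7 -75.1 146. ] yaw 94.38 z-axis [-0.001  0.001 -1.   ] F [-0.2  0.2 -0.3] w 0.086
d [ 5.780e-02 -4.000e-04  4.721e-01] mm [ 1.44e+01 -1.00e-01  1.18e+02] rz -0.0003
-65 0 [271. 211.]
-100 -27 [211. 220.]
-100 27 [273. 187.]
-30 -27 [266. 291.]
-30 27 [329. 255.]
0 45 [376. 268.]
```

View pics/s4.png

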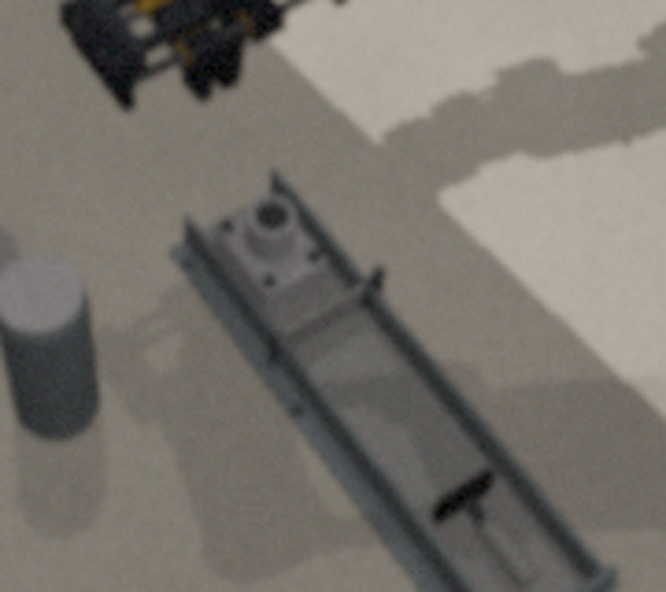

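The casting stands flat and straight in the mouth, with its neck top at (271,215) against the predicted (271,211). The flap is shut. I'll lower the closed fingers behind the casting.

>>> {"op": "apply_moves", "data": {
  "commands": [
    {"rx":0,"ry":0,"rz":0,"dx":0.03,"dy":0,"dz":0.06,"claw":0},
    {"rx":0,"ry":0,"rz":0,"dx":0.05,"dy":0,"dz":0.16,"claw":0},
    {"rx":0,"ry":0,"rz":0,"dx":0.05,"dy":0,"dz":0.27,"claw":0},
    {"rx":0,"ry":0,"rz":0,"dx":0.05,"dy":0,"dz":0.36,"claw":0},
    {"rx":0,"ry":0,"rz":0,"dx":0.05,"dy":0,"dz":0.42,"claw":0},
    {"rx":0,"ry":0,"rz":0,"dx":0.05,"dy":0,"dz":0.45,"claw":0},
    {"rx":0,"ry":0,"rz":0,"dx":0.05,"dy":0,"dz":0.464,"claw":0},
    {"rx":0,"ry":0,"rz":0,"dx":0.05,"dy":0,"dz":0.464,"claw":0},
    {"rx":0,"ry":0,"rz":0,"dx":0.05,"dy":0,"dz":0.464,"claw":0}
  ]
}}

```text
time: 9.05
tcp_pos: [583.9, -63.5, 31.2]
ee_rot: [0.001, 0.68, 0.733, 0.001]
force: [-0.1, 0.5, 0.4]
gripper_width: 0.005
finger_force: 0.0
```

```bash
cat >> h.py <<'E'
def lane():
    s=robot.sense();d=np.array([-.0767,.997,0]);l=np.array([-.997,-.0767,0]);o=np.array([572.5,68,0])
    p=np.array(s['tcp_pos'])-o;F=np.array(s['force'])
    print('t',round(s['time'],2),'lane xyz',round(p@d,1),round(p@l,1),round(p[2],1),'push',round(-F@d,2),'lat',round(F@l,2),'Fz',round(F[2],2),'w',round(s['gripper_width'],3),'T',np.round(s['ft_torque'],2))
E
python3 -c "
from h import *
lane()"
```

```text
t 9.05 lane xyz -132.0 -1.3 31.2 push -0.54 lat 0.02 Fz 0.38 w 0.005 T [-0.04 -0.13  0.03]
```

>>> {"op": "apply_moves", "data": {
  "commands": [
    {"rx":0,"ry":0,"rz":0,"dx":0.012,"dy":-0.003,"dz":0.002,"claw":0},
    {"rx":0,"ry":0,"rz":0,"dx":0.024,"dy":-0.005,"dz":0.004,"claw":0},
    {"rx":0,"ry":0,"rz":0,"dx":0.036,"dy":-0.005,"dz":0.004,"claw":0},
    {"rx":0,"ry":0,"rz":0,"dx":0.048,"dy":-0.005,"dz":0.004,"claw":0},
    {"rx":0,"ry":0,"rz":0,"dx":0.06,"dy":-0.005,"dz":0.004,"claw":0},
    {"rx":0,"ry":0,"rz":0,"dx":0.072,"dy":-0.005,"dz":0.004,"claw":0},
    {"rx":0,"ry":0,"rz":0,"dx":0.084,"dy":-0.005,"dz":0.004,"claw":0},
    {"rx":0,"ry":0,"rz":0,"dx":0.096,"dy":-0.005,"dz":0.004,"claw":0},
    {"rx":0,"ry":0,"rz":0,"dx":0.108,"dy":-0.005,"dz":0.004,"claw":0},
    {"rx":0,"ry":0,"rz":0,"dx":0.12,"dy":-0.005,"dz":0.004,"claw":0},
    {"rx":0,"ry":0,"rz":0,"dx":0.132,"dy":-0.005,"dz":0.004,"claw":0},
    {"rx":0,"ry":0,"rz":0,"dx":0.144,"dy":-0.005,"dz":0.004,"claw":0}
  ]
}}

```text
time: 10.25
tcp_pos: [579.0, -27.5, 29.2]
ee_rot: [0.0, 0.68, 0.733, -0.0]
force: [0.2, -3.6, -0.5]
gripper_width: 0.005
finger_force: 1.6
```

```bash
python3 -c "
from h import *
lane()"
```

```text
t 10.25 lane xyz -95.7 0.9 29.2 push 3.62 lat 0.12 Fz -0.54 w 0.005 T [-0.58 -0.1   0.02]
```

>>> {"op": "apply_moves", "data": {
  "commands": [
    {"rx":0,"ry":0,"rz":0,"dx":0.012,"dy":0,"dz":0,"claw":0},
    {"rx":0,"ry":0,"rz":0,"dx":0.024,"dy":0,"dz":0,"claw":0},
    {"rx":0,"ry":0,"rz":0,"dx":0.036,"dy":0,"dz":0,"claw":0},
    {"rx":0,"ry":0,"rz":0,"dx":0.048,"dy":0,"dz":0,"claw":0},
    {"rx":0,"ry":0,"rz":0,"dx":0.06,"dy":0,"dz":0,"claw":0},
    {"rx":0,"ry":0,"rz":0,"dx":0.072,"dy":0,"dz":0,"claw":0},
    {"rx":0,"ry":0,"rz":0,"dx":0.084,"dy":0,"dz":0,"claw":0},
    {"rx":0,"ry":0,"rz":0,"dx":0.096,"dy":0,"dz":0,"claw":0},
    {"rx":0,"ry":0,"rz":0,"dx":0.108,"dy":0,"dz":0,"claw":0},
    {"rx":0,"ry":0,"rz":0,"dx":0.12,"dy":0,"dz":0,"claw":0},
    {"rx":0,"ry":0,"rz":0,"dx":0.132,"dy":0,"dz":0,"claw":0},
    {"rx":0,"ry":0,"rz":0,"dx":0.144,"dy":0,"dz":0,"claw":0},
    {"rx":0,"ry":0,"rz":0,"dx":0.156,"dy":0,"dz":0,"claw":0},
    {"rx":0,"ry":0,"rz":0,"dx":0.168,"dy":0,"dz":0,"claw":0},
    {"rx":0,"ry":0,"rz":0,"dx":0.18,"dy":0,"dz":0,"claw":0},
    {"rx":0,"ry":0,"rz":0,"dx":0.192,"dy":0,"dz":0,"claw":0},
    {"rx":0,"ry":0,"rz":0,"dx":0.204,"dy":0,"dz":0,"claw":0},
    {"rx":0,"ry":0,"rz":0,"dx":0.216,"dy":0,"dz":0,"claw":0},
    {"rx":0,"ry":0,"rz":0,"dx":0.228,"dy":0,"dz":0,"claw":0},
    {"rx":0,"ry":0,"rz":0,"dx":0.24,"dy":0,"dz":0,"claw":0}
  ]
}}

```text
time: 12.25
tcp_pos: [576.2, 30.8, 29.9]
ee_rot: [0.002, 0.68, 0.734, 0.0]
force: [3.4, -9.7, -0.5]
gripper_width: 0.007
finger_force: 4.7
```

```bash
python3 -c "
from h import *
lane()
snap('scene','s5.png',(200,150,380,310),3.7)"
```

```text
t 12.25 lane xyz -37.4 -0.8 29.9 push 9.89 lat -2.6 Fz -0.55 w 0.007 T [-1.43 -0.53 -0.14]
```

View pics/s5.png

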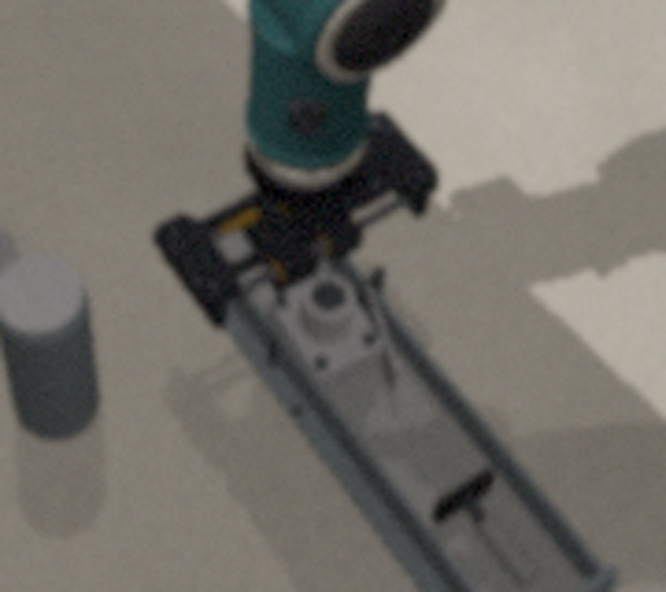

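The flap is open along the casting's side, and the casting is straight with its neck top at (328,293). I'll keep pushing.

>>> {"op": "apply_moves", "data": {
  "commands": [
    {"rx":0,"ry":0,"rz":0,"dx":0.012,"dy":0,"dz":0,"claw":0},
    {"rx":0,"ry":0,"rz":0,"dx":0.024,"dy":0,"dz":0,"claw":0},
    {"rx":0,"ry":0,"rz":0,"dx":0.036,"dy":0,"dz":0,"claw":0},
    {"rx":0,"ry":0,"rz":0,"dx":0.048,"dy":0,"dz":0,"claw":0},
    {"rx":0,"ry":0,"rz":0,"dx":0.06,"dy":0,"dz":0,"claw":0},
    {"rx":0,"ry":0,"rz":0,"dx":0.072,"dy":0,"dz":0,"claw":0},
    {"rx":0,"ry":0,"rz":0,"dx":0.084,"dy":0,"dz":0,"claw":0},
    {"rx":0,"ry":0,"rz":0,"dx":0.096,"dy":0,"dz":0,"claw":0},
    {"rx":0,"ry":0,"rz":0,"dx":0.108,"dy":0,"dz":0,"claw":0},
    {"rx":0,"ry":0,"rz":0,"dx":0.12,"dy":0,"dz":0,"claw":0},
    {"rx":0,"ry":0,"rz":0,"dx":0.132,"dy":0,"dz":0,"claw":0},
    {"rx":0,"ry":0,"rz":0,"dx":0.144,"dy":0,"dz":0,"claw":0},
    {"rx":0,"ry":0,"rz":0,"dx":0.156,"dy":0,"dz":0,"claw":0},
    {"rx":0,"ry":0,"rz":0,"dx":0.168,"dy":0,"dz":0,"claw":0},
    {"rx":0,"ry":0,"rz":0,"dx":0.18,"dy":0,"dz":0,"claw":0},
    {"rx":0,"ry":0,"rz":0,"dx":0.192,"dy":0,"dz":0,"claw":0},
    {"rx":0,"ry":0,"rz":0,"dx":0.204,"dy":0,"dz":0,"claw":0},
    {"rx":0,"ry":0,"rz":0,"dx":0.216,"dy":0,"dz":0,"claw":0},
    {"rx":0,"ry":0,"rz":0,"dx":0.228,"dy":0,"dz":0,"claw":0},
    {"rx":0,"ry":0,"rz":0,"dx":0.24,"dy":0,"dz":0,"claw":0}
  ]
}}

```text
time: 14.3
tcp_pos: [571.6, 91.9, 29.9]
ee_rot: [0.001, 0.68, 0.733, 0.001]
force: [4.0, -5.8, -1.3]
gripper_width: 0.005
finger_force: 2.6
```

```bash
python3 -c "
from h import *
lane()"
```

```text
t 14.3 lane xyz 23.9 -0.9 29.9 push 6.13 lat -3.57 Fz -1.3 w 0.005 T [-0.82 -0.69 -0.08]
```

>>> {"op": "apply_moves", "data": {
  "commands": [
    {"rx":0,"ry":0,"rz":0,"dx":0.01,"dy":0,"dz":0,"claw":0},
    {"rx":0,"ry":0,"rz":0,"dx":0.02,"dy":0,"dz":0,"claw":0},
    {"rx":0,"ry":0,"rz":0,"dx":0.03,"dy":0,"dz":0,"claw":0},
    {"rx":0,"ry":0,"rz":0,"dx":0.04,"dy":0,"dz":0,"claw":0},
    {"rx":0,"ry":0,"rz":0,"dx":0.05,"dy":0,"dz":0,"claw":0},
    {"rx":0,"ry":0,"rz":0,"dx":0.06,"dy":0,"dz":0,"claw":0},
    {"rx":0,"ry":0,"rz":0,"dx":0.07,"dy":0,"dz":0,"claw":0},
    {"rx":0,"ry":0,"rz":0,"dx":0.08,"dy":0,"dz":0,"claw":0},
    {"rx":0,"ry":0,"rz":0,"dx":0.09,"dy":0,"dz":0,"claw":0},
    {"rx":0,"ry":0,"rz":0,"dx":0.1,"dy":0,"dz":0,"claw":0},
    {"rx":0,"ry":0,"rz":0,"dx":0.11,"dy":0,"dz":0,"claw":0},
    {"rx":0,"ry":0,"rz":0,"dx":0.12,"dy":0,"dz":0,"claw":0},
    {"rx":0,"ry":0,"rz":0,"dx":0.13,"dy":0,"dz":0,"claw":0},
    {"rx":0,"ry":0,"rz":0,"dx":0.14,"dy":0,"dz":0,"claw":0}
  ]
}}

```text
time: 15.7
tcp_pos: [569.1, 126.8, 30.0]
ee_rot: [0.001, 0.68, 0.734, 0.001]
force: [3.0, -5.3, 0.2]
gripper_width: 0.008
finger_force: 3.2
```

```bash
python3 -c "
from h import *
lane()
snap('scene','s6.png',(230,170,390,310),4)"
```

```text
t 15.7 lane xyz 58.9 -1.1 30.0 push 5.5 lat -2.6 Fz 0.22 w 0.008 T [-0.82 -0.6  -0.01]
```

View pics/s6.png

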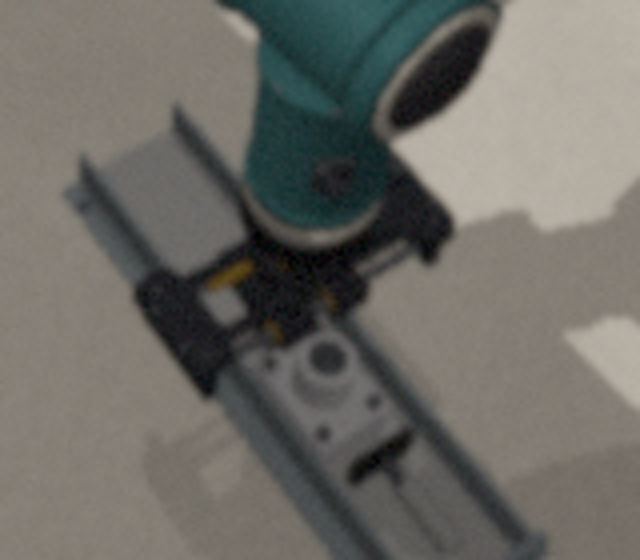

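The casting's front edge at (350,440) is nearly at the pad, which is at (380,455). I'll go in small steps from here, reading the force after each.

>>> {"op": "apply_moves", "data": {
  "commands": [
    {"rx":0,"ry":0,"rz":0,"dx":0.004,"dy":0,"dz":0,"claw":0},
    {"rx":0,"ry":0,"rz":0,"dx":0.008,"dy":0,"dz":0,"claw":0},
    {"rx":0,"ry":0,"rz":0,"dx":0.012,"dy":0,"dz":0,"claw":0},
    {"rx":0,"ry":0,"rz":0,"dx":0.016,"dy":0,"dz":0,"claw":0},
    {"rx":0,"ry":0,"rz":0,"dx":0.02,"dy":0,"dz":0,"claw":0}
  ]
}}

```text
time: 16.25
tcp_pos: [568.6, 131.6, 30.0]
ee_rot: [0.002, 0.68, 0.734, 0.001]
force: [4.2, -5.9, 0.1]
gripper_width: 0.004
finger_force: 3.4
```

>>> {"op": "apply_moves", "data": {
  "commands": [
    {"rx":0,"ry":0,"rz":0,"dx":0.004,"dy":0,"dz":0,"claw":0},
    {"rx":0,"ry":0,"rz":0,"dx":0.008,"dy":0,"dz":0,"claw":0},
    {"rx":0,"ry":0,"rz":0,"dx":0.012,"dy":0,"dz":0,"claw":0}
  ]
}}

```text
time: 16.55
tcp_pos: [568.4, 134.6, 30.0]
ee_rot: [0.002, 0.68, 0.734, 0.001]
force: [4.4, -5.6, -0.4]
gripper_width: 0.0
finger_force: 3.4
```

>>> {"op": "apply_moves", "data": {
  "commands": [
    {"rx":0,"ry":0,"rz":0,"dx":0.004,"dy":0,"dz":0,"claw":0},
    {"rx":0,"ry":0,"rz":0,"dx":0.008,"dy":0,"dz":0,"claw":0},
    {"rx":0,"ry":0,"rz":0,"dx":0.012,"dy":0,"dz":0,"claw":0}
  ]
}}

```text
time: 16.85
tcp_pos: [568.2, 137.6, 30.0]
ee_rot: [0.001, 0.68, 0.734, 0.001]
force: [3.9, -6.0, 1.0]
gripper_width: 0.007
finger_force: 3.5
```

>>> {"op": "apply_moves", "data": {
  "commands": [
    {"rx":0,"ry":0,"rz":0,"dx":0.004,"dy":0,"dz":0,"claw":0},
    {"rx":0,"ry":0,"rz":0,"dx":0.008,"dy":0,"dz":0,"claw":0},
    {"rx":0,"ry":0,"rz":0,"dx":0.012,"dy":0,"dz":0,"claw":0}
  ]
}}

```text
time: 17.15
tcp_pos: [568.0, 140.4, 30.0]
ee_rot: [0.002, 0.679, 0.734, 0.001]
force: [4.2, -7.8, -0.1]
gripper_width: 0.007
finger_force: 4.2
```

>>> {"op": "apply_moves", "data": {
  "commands": [
    {"rx":0,"ry":0,"rz":0,"dx":0.004,"dy":0,"dz":0,"claw":0},
    {"rx":0,"ry":0,"rz":0,"dx":0.008,"dy":0,"dz":0,"claw":0},
    {"rx":0,"ry":0,"rz":0,"dx":0.012,"dy":0,"dz":0,"claw":0}
  ]
}}

```text
time: 17.45
tcp_pos: [567.8, 142.6, 30.0]
ee_rot: [0.002, 0.679, 0.734, 0.0]
force: [4.4, -10.9, 0.6]
gripper_width: 0.0
finger_force: 5.9
```

>>> {"op": "apply_moves", "data": {
  "commands": [
    {"rx":0,"ry":0,"rz":0,"dx":0.004,"dy":0,"dz":0,"claw":0},
    {"rx":0,"ry":0,"rz":0,"dx":0.008,"dy":0,"dz":0,"claw":0},
    {"rx":0,"ry":0,"rz":0,"dx":0.012,"dy":0,"dz":0,"claw":0},
    {"rx":0,"ry":0,"rz":0,"dx":0.014,"dy":0,"dz":0,"claw":0}
  ]
}}

```text
time: 17.85
tcp_pos: [567.2, 145.3, 30.0]
ee_rot: [0.002, 0.679, 0.734, -0.0]
force: [3.4, -13.5, 1.9]
gripper_width: 0.005
finger_force: 6.7
```

```bash
python3 -c "
from h import *
lane()"
```

```text
t 17.85 lane xyz 77.4 -0.7 30.0 push 13.74 lat -2.33 Fz 1.94 w 0.005 T [-2.09 -0.7  -0.17]
```

>>> {"op": "apply_moves", "data": {
  "commands": [
    {"rx":0,"ry":0,"rz":0,"dx":0.004,"dy":0,"dz":0,"claw":0},
    {"rx":0,"ry":0,"rz":0,"dx":0.008,"dy":0,"dz":0,"claw":0},
    {"rx":0,"ry":0,"rz":0,"dx":0.011,"dy":0,"dz":0,"claw":0},
    {"rx":0,"ry":0,"rz":0,"dx":0.011,"dy":0,"dz":0,"claw":0},
    {"rx":0,"ry":0,"rz":0,"dx":0.011,"dy":0,"dz":0,"claw":0},
    {"rx":0,"ry":0,"rz":0,"dx":0.011,"dy":0,"dz":0,"claw":0}
  ]
}}

```text
time: 18.45
tcp_pos: [567.1, 147.3, 30.1]
ee_rot: [0.002, 0.679, 0.734, -0.001]
force: [3.5, -15.1, 2.7]
gripper_width: 0.006
finger_force: 7.7
```

```bash
python3 -c "
from h import *
lane()
snap('scene','s7.png',(230,170,390,310),4)"
```

```text
t 18.45 lane xyz 79.5 -0.7 30.1 push 15.32 lat -2.35 Fz 2.71 w 0.006 T [-2.24 -0.66 -0.05]
```

View pics/s7.png

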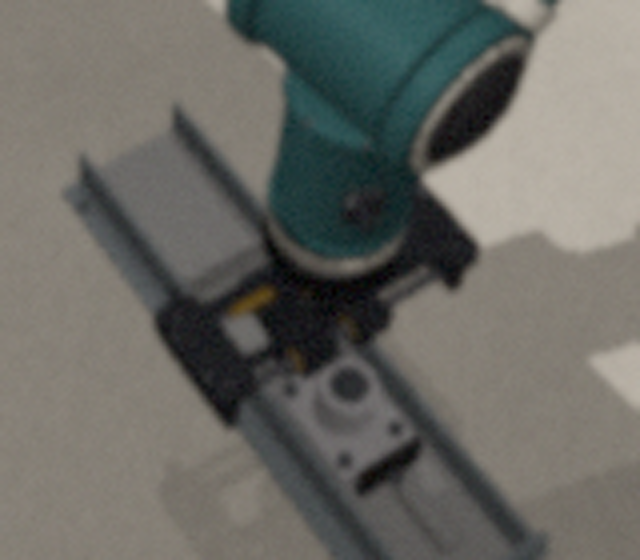

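The pad is compressed about 8 mm, with 15.3 N total push minus about 4 N friction, so roughly 11 to 12 N on it. I'll back off until unloaded, then lift.

>>> {"op": "apply_moves", "data": {
  "commands": [
    {"rx":0,"ry":0,"rz":0,"dx":-0.005,"dy":0,"dz":0,"claw":0},
    {"rx":0,"ry":0,"rz":0,"dx":-0.01,"dy":0,"dz":0,"claw":0},
    {"rx":0,"ry":0,"rz":0,"dx":-0.015,"dy":0,"dz":0,"claw":0},
    {"rx":0,"ry":0,"rz":0,"dx":-0.02,"dy":0,"dz":0,"claw":0},
    {"rx":0,"ry":0,"rz":0,"dx":-0.025,"dy":0,"dz":0,"claw":0},
    {"rx":0,"ry":0,"rz":0,"dx":-0.03,"dy":0,"dz":0,"claw":0},
    {"rx":0,"ry":0,"rz":0,"dx":-0.035,"dy":0,"dz":0,"claw":0},
    {"rx":0,"ry":0,"rz":0,"dx":-0.035,"dy":0,"dz":0,"claw":0}
  ]
}}

```text
time: 19.3
tcp_pos: [565.4, 141.7, 28.9]
ee_rot: [-0.001, 0.68, 0.733, -0.0]
force: [0.3, -1.2, 0.8]
gripper_width: 0.005
finger_force: 0.4
```

```bash
python3 -c "
from h import *
lane()"
```

```text
t 19.3 lane xyz 74.0 1.5 28.9 push 1.17 lat -0.21 Fz 0.82 w 0.005 T [-0.18 -0.14 -0.  ]
```

>>> {"op": "apply_moves", "data": {
  "commands": [
    {"rx":0,"ry":0,"rz":0,"dx":-0.005,"dy":0,"dz":0,"claw":0},
    {"rx":0,"ry":0,"rz":0,"dx":-0.01,"dy":0,"dz":0,"claw":0},
    {"rx":0,"ry":0,"rz":0,"dx":-0.01,"dy":0,"dz":-0.02,"claw":0},
    {"rx":0,"ry":0,"rz":0,"dx":-0.01,"dy":0,"dz":-0.06,"claw":0},
    {"rx":0,"ry":0,"rz":0,"dx":-0.01,"dy":0,"dz":-0.12,"claw":0},
    {"rx":0,"ry":0,"rz":0,"dx":-0.01,"dy":0,"dz":-0.2,"claw":0},
    {"rx":0,"ry":0,"rz":0,"dx":-0.01,"dy":0,"dz":-0.3,"claw":0},
    {"rx":0,"ry":0,"rz":0,"dx":-0.01,"dy":0,"dz":-0.42,"claw":0},
    {"rx":0,"ry":0,"rz":0,"dx":-0.15,"dy":0,"dz":-0.5,"claw":0},
    {"rx":0,"ry":0,"rz":0,"dx":-0.32,"dy":0,"dz":-0.55,"claw":0},
    {"rx":0,"ry":0,"rz":0,"dx":-0.5,"dy":0,"dz":-0.55,"claw":0},
    {"rx":0,"ry":0,"rz":0,"dx":-0.66,"dy":0,"dz":-0.55,"claw":0},
    {"rx":0,"ry":0,"rz":0,"dx":-0.66,"dy":0,"dz":-0.55,"claw":0},
    {"rx":0,"ry":0,"rz":0,"dx":-0.66,"dy":0,"dz":-0.55,"claw":0},
    {"rx":0,"ry":0,"rz":0,"dx":-0.66,"dy":0,"dz":-0.55,"claw":0}
  ]
}}

```text
time: 20.8
tcp_pos: [578.8, -22.3, 167.5]
ee_rot: [0.0, 0.68, 0.734, 0.0]
force: [-0.1, -0.6, -0.1]
gripper_width: 0.006
finger_force: 0.0
```

```bash
python3 -c "
from h import *
lane()
snap('scene','s8.png',(230,170,390,310),4)"
```

```text
t 20.8 lane xyz -90.5 0.7 167.5 push 0.63 lat 0.16 Fz -0.09 w 0.006 T [-0.04 -0.05  0.12]
```

View pics/s8.png

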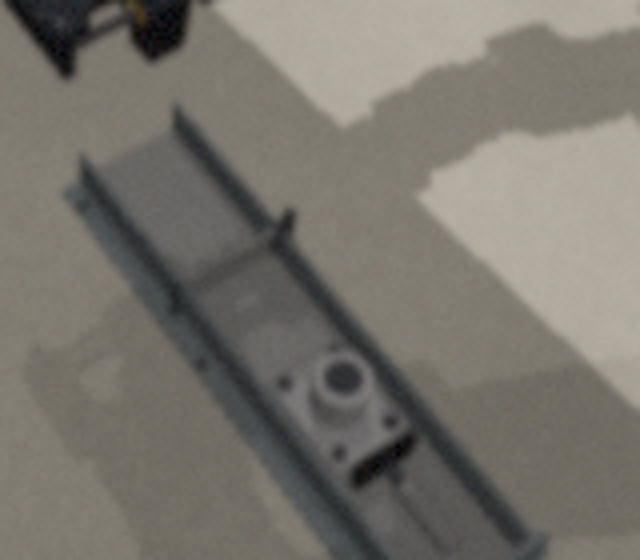

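The flap is shut, running from (180,290) to (280,235). The casting rests flat against the pad at (382,460), and the gripper is clear.

```bash
python3 -c "
from workcell import robot
print(robot.finish_job())"
```

```text
the job is handed in; nothing more can be done
None
```

I handed the job in at about 21 s; no verdict came back. The casting was pushed through the gate and pressed on the pad with an estimated 11–12 N, and the last picture shows it resting against the pad with the flap shut and the gripper clear.

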